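# Find the tea tin that rattles and hold it out

## Robot

A 7-joint arm with a two-finger parallel gripper is mounted at the origin on a cart in front of the work surface, level with it; the furniture and walls round the work are solid. World frame = base frame: x ahead of the robot, y to its left, z up, the work surface at z = 0. Lengths are in m, angles in rad, forces in N, time in s.
With the tool pointing down it reaches from about 0.35 to 0.9 m from the base axis. Payload 7.2 kg.
Tool frame: the origin (TCP) lies at the very end of the fingers, on their centre line; the grasp point (between the pads) lies 19 mm behind it; z points along the fingers, y is the line along which they close (so a half turn about z gives the same grasp; the last joint's range is limited). The gripper opens to 88 mm and grips with 3 to 60 N. Pads are 20 mm wide; open, the fingers measure 115 mm over their backs; the gripper's body (75 mm by 178 mm) begins 61 mm behind the grasp point.
Start: joints at [-1.233, 0.411, -0.013, 1.596, 0.006, 1.134, -0.082], TCP at [0.247, 0.574, 0.223] pointing down, gripper open.
Joint ranges: [-2.95, 2.95], [-0.29, 1.99], [-1.47, 1.44], [0.14, 2.54], [-1.03, 4.17], [0.13, 1.85], [-2.86, 2.86]. Speed limits (rad/s): [2.39, 2.39, 3.01, 3.01, 3.14, 3.14, 3.14].

## Interface

Orientations are given as a rotation vector (axis times angle).
In Python, from cell import bot gives the robot as it stands. The module is installed in compiled form; this text tells all that it offers. Calls block until the motion is done:
- bot.move_ptp(position, orientation): joint-space move of the TCP to a pose.
- bot.servo_line(position, frame=None, speed=0.15, contact_N=None): straight line of the TCP; frame=None keeps the orientation; speed is the mean speed in m/s. With contact_N (N) it stops when the force on the tool has changed by that much, and returns True; else False.
- bot.movej(angles): joint-space move.
- bot.command_gripper(opening, grip_force=None): finger opening in m; grip_force is the grip in N (None keeps the last); returns when the fingers have stopped.
- bot.sleep(seconds).
- bot.inverse_kinematics(position, orientation): joint angles nearest the present ones, or None.
- bot.capture(name): name is "scene" or "side" or "wrist"; returns a dict with "img" (384x512x3 uint8, red, green, blue), "fx", "fy", "cx", "cy" (pixels), "distortion" ([k1, k2, p1, p2, k3] as OpenCV has them; the pictures are not rectified), "T" (4x4, takes a point from camera to world coordinates). Camera axes: x right, y down, z forward; pixel columns grow to the right and rows downward; lengths in m; the calibration is good to about 2 mm. A picture is of the moment at which its call begins. There is no depth.
A pose or a line that the arm cannot do raises bot.PlanningError and nothing moves.
- bot.close_job(): hands the job in; it is judged then, once.
Readings, each from a call of its own:
- bot.current_time(): time.
- bot.current_joint_positions(): joint angles.
- bot.current_dq(): joint speeds.
- bot.current_joint_torque(): joint torques, N m.
- bot.current_eef_pos(): TCP position.
- bot.current_orientation(): TCP orientation.
- bot.current_force(): force on the tool from outside, world axes, zero at the start.
- bot.current_wrist_torque(): the same for the moment, N m.
- bot.current_width(): finger opening in m.
- bot.current_finger_force(): force on a finger pad.
Only numpy, scipy, OpenCV 4.12 (cv2) and the standard library are available. Lean on these libraries where they do the work, as an engineer would, in place of code of your own. Each camera call takes 0.05 s, during which the arm holds its last target. There are 200 camera calls.

## Task

A steel drink-chilling ball is loose inside one of the three closed green tea tins. Lift and shake the tins one at a time until you find the one that rattles, setting any quiet one back down flat about where it stood. Then hold the rattling tin out level, its middle over the orange mug in front of the sink, clear above its rim (the tin some 15 to 25 cm above the worktop), and finish there still holding it; do not knock over or shove the mug, or the pepper mill, timer and glass behind.

Things in the scene. Friction and masses are not known exactly. Their poses are not given: they have to be found in the camera images.
- tin_1: one of three identical sealed green tea tins, 117 mm long (its y), 70 wide (its x), 54 high; origin at the centre of its underside, z up. Lies flat, pointing roughly away from the robot; grip across the 70 mm width from above, at mid-height. In one tin, drawn anew each time, a loose 34 mm, 160 g ball rolls along the length (40 mm either way), once tilted 20 degrees or shaken.
- tin_2: one of three identical sealed green tea tins, 117 mm long (its y), 70 wide (its x), 54 high; origin at the centre of its underside, z up. Lies flat, pointing roughly away from the robot; grip across the 70 mm width from above, at mid-height. Nothing moves inside the tins without the ball (see tin_1).
- tin_3: one of three identical sealed green tea tins, 117 mm long (its y), 70 wide (its x), 54 high; origin at the centre of its underside, z up. Lies flat, pointing roughly away from the robot; grip across the 70 mm width from above, at mid-height. A tin weighs 0.24 to 0.58 kg in all; weight does not tell which one rattles.
- mug: orange mug, 81 mm across, 101 mm high, on the worktop between robot and sink, loose; handle to its -y; origin under the middle of cup and handle together, the cup's own axis 16 mm to its +y
Not all that is in view belongs to the job. What is shaped like the tin_2 but purple is not meant.

How it is judged:
On the way:
1. the rattling tin is lifted clear in the fingers and shaken or rocked so that the ball inside runs from the middle towards a wall, an end or the lid (((distance between infuser_c0 and tin_1 below 0.075 m and height (world z) of tin_1 above 0.025 m and contact force between the fingers and tin_1 above 1 N and (x of infuser_c0 in the frame of tin_1 above 0.011 m or x of infuser_c0 in the frame of tin_1 below -0.011 m or y of infuser_c0 in the frame of tin_1 above 0.022 m or y of infuser_c0 in the frame of tin_1 below -0.022 m or z of infuser_c0 in the frame of tin_1 above 0.027 m)) or (distance between infuser_c0 and tin_2 below 0.075 m and height (world z) of tin_2 above 0.025 m and contact force between the fingers and tin_2 above 1 N and (x of infuser_c0 in the frame of tin_2 above 0.011 m or x of infuser_c0 in the frame of tin_2 below -0.011 m or y of infuser_c0 in the frame of tin_2 above 0.022 m or y of infuser_c0 in the frame of tin_2 below -0.022 m or z of infuser_c0 in the frame of tin_2 above 0.027 m)) or (distance between infuser_c0 and tin_3 below 0.075 m and height (world z) of tin_3 above 0.025 m and contact force between the fingers and tin_3 above 1 N and (x of infuser_c0 in the frame of tin_3 above 0.011 m or x of infuser_c0 in the frame of tin_3 below -0.011 m or y of infuser_c0 in the frame of tin_3 above 0.022 m or y of infuser_c0 in the frame of tin_3 below -0.022 m or z of infuser_c0 in the frame of tin_3 above 0.027 m)))).
At the end, for the whole second after the job is handed in: the rattling tin is held still in the fingers, level within 15 degrees, underside 12 to 30 cm above the worktop, its middle within 5 cm of the mug's middle seen from above; the other tins lie flat on the worktop, under 8 cm from where they started, not touched by the fingers (((distance between infuser_c0 and tin_1 below 0.075 m and height (world z) of tin_1 between 0.12 and 0.3 m and horizontal distance between tin_1 and mug below 0.05 m and angle between tin_1's own z axis and vertical below 0.26 rad and linear speed of tin_1 below 0.05 m/s and contact force between the fingers and tin_1 above 1 N and height (world z) of tin_2 between -0.01 and 0.012 m and angle between each of tin_2, tin_3's own z axis and vertical below 0.12 rad and distance of each of tin_2, tin_3 from where it was at the start of the episode below 0.08 m and contact force between the fingers and tin_2 below 0.2 N and height (world z) of tin_3 between -0.01 and 0.012 m and contact force between the fingers and tin_3 below 0.2 N) or (distance between infuser_c0 and tin_2 below 0.075 m and height (world z) of tin_2 between 0.12 and 0.3 m and horizontal distance between tin_2 and mug below 0.05 m and angle between tin_2's own z axis and vertical below 0.26 rad and linear speed of tin_2 below 0.05 m/s and contact force between the fingers and tin_2 above 1 N and height (world z) of tin_1 between -0.01 and 0.012 m and angle between each of tin_1, tin_3's own z axis and vertical below 0.12 rad and distance of each of tin_1, tin_3 from where it was at the start of the episode below 0.08 m and contact force between the fingers and tin_1 below 0.2 N and height (world z) of tin_3 between -0.01 and 0.012 m and contact force between the fingers and tin_3 below 0.2 N) or (distance between infuser_c0 and tin_3 below 0.075 m and height (world z) of tin_3 between 0.12 and 0.3 m and horizontal distance between tin_3 and mug below 0.05 m and angle between tin_3's own z axis and vertical below 0.26 rad and linear speed of tin_3 below 0.05 m/s and contact force between the fingers and tin_3 above 1 N and height (world z) of tin_1 between -0.01 and 0.012 m and angle between each of tin_1, tin_2's own z axis and vertical below 0.12 rad and distance of each of tin_1, tin_2 from where it was at the start of the episode below 0.08 m and contact force between the fingers and tin_1 below 0.2 N and height (world z) of tin_2 between -0.01 and 0.012 m and contact force between the fingers and tin_2 below 0.2 N))); the arm keeps its last pose, push and grip.
It fails at once if a bystander (mug, pepper mill, timer or glass) is shoved more than 4 cm or knocked over (distance of any of mug, pepper_mill_c0, timer_c0, glass_c0 from where it was at the start of the episode above 0.04 m or angle between mug's own z axis and vertical above 0.52 rad).
It fails at once if a tin leaves the worktop over its edge or is turned over (height (world z) of any of tin_1, tin_2, tin_3 below -0.05 m or angle between any of tin_1, tin_2, tin_3's own z axis and vertical above 1.4 rad).
It also fails if it takes over 72 s, if anything falls off the work surface, if the arm or the gripper's body presses on something with over 40 N, if the wrist force passes 120 N, or if a joint passes its speed limit or range.

## Working session

There is one attempt and no reset: what is moved stays moved. The work goes in short steps, each a Python script; the robot and the scene stay as the last script left them, time stands still between calls to the robot, and variables do not carry over. Pictures are saved under pics/ and viewed, at most 10 in all, crops included, and the job is handed in when it is done.

```bash
mkdir -p pics; python3 - <<'E'
from cell import bot
import cv2,numpy as np,pickle
d={n:bot.capture(n) for n in("scene","side","wrist")}
pickle.dump(d,open('d0.pkl','wb'))
for n in("scene","side"):
    cv2.imwrite(f'pics/{n}0.png',cv2.resize(d[n]['img'][:,:,::-1],(800,600),interpolation=cv2.INTER_CUBIC))
    print(n,d[n]['fx'],d[n]['distortion'],d[n]['T'].round(3).tolist())
print(bot.current_eef_pos(),bot.current_orientation(),bot.current_time())
E
```

```text
scene 393.55068067276636 [-0.12845531  0.          0.          0.          0.        ] [[0.608, -0.389, 0.692, -0.438], [-0.794, -0.284, 0.538, -0.472], [-0.013, -0.876, -0.482, 0.655], [0.0, 0.0, 0.0, 1.0]]
side 419.86517310857465 [-0.08861046  0.          0.          0.          0.        ] [[1.0, -0.009, 0.011, 0.439], [-0.015, -0.668, 0.744, -0.631], [0.001, -0.744, -0.668, 0.808], [0.0, 0.0, 0.0, 1.0]]
[0.24661299 0.57387481 0.22201041] [-6.33015217e-01 -3.07700157e+00  1.91842243e-03] 0.15
```

View pics/scene0.png

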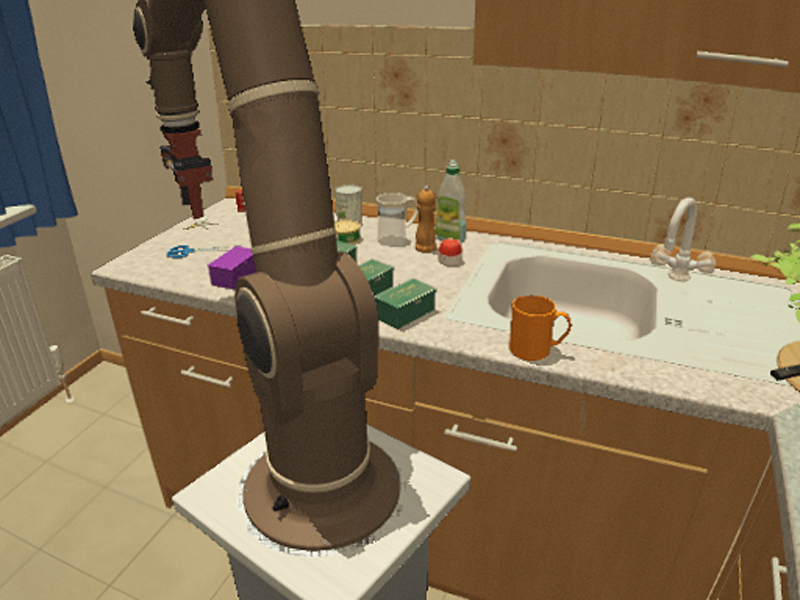

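View pics/side0.png

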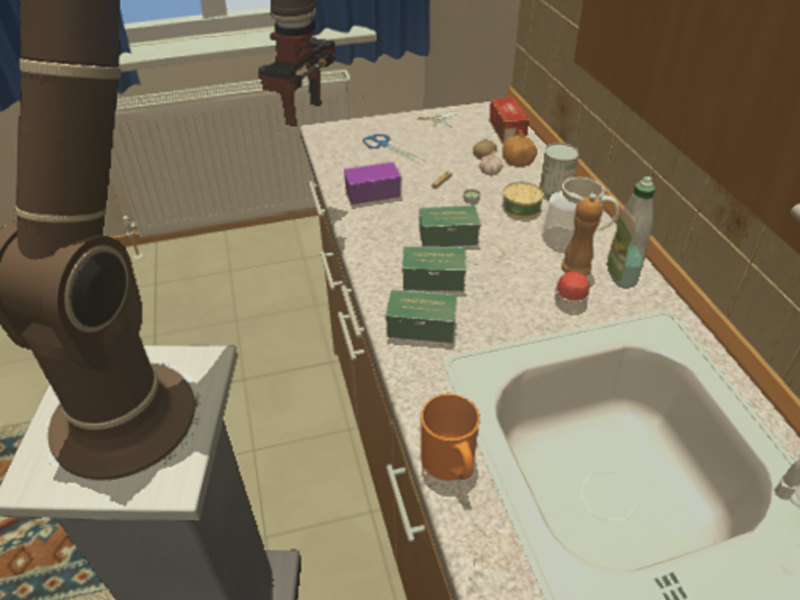

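Side view (800×600): three green tins at about (449,225), (434,268) and (421,316). The look-alike is the purple box at (372,183), which is not wanted. The red tin at (508,118) isn't wanted either. The mug is at (450,435), handle toward the camera (-y). In the scene view, two tins and part of the third show at (405,302), (375,275) and (345,250). I'll check them in a close crop of both views.

```bash
python3 - <<'E'
import cv2,numpy as np,pickle
d=pickle.load(open('d0.pkl','rb'))
a=cv2.resize(d['side']['img'][122:228,240:322,::-1],None,fx=5.5,fy=5.5,interpolation=cv2.INTER_CUBIC)
b=cv2.resize(d['scene']['img'][148:214,224:284,::-1],None,fx=5.5,fy=5.5,interpolation=cv2.INTER_CUBIC)
o=np.zeros((590,800,3),np.uint8);o[:a.shape[0],:a.shape[1]]=a;o[:b.shape[0],460:460+b.shape[1]]=b
cv2.imwrite('pics/crop1.png',o)
E
```

```text
(no output)
```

View pics/crop1.png

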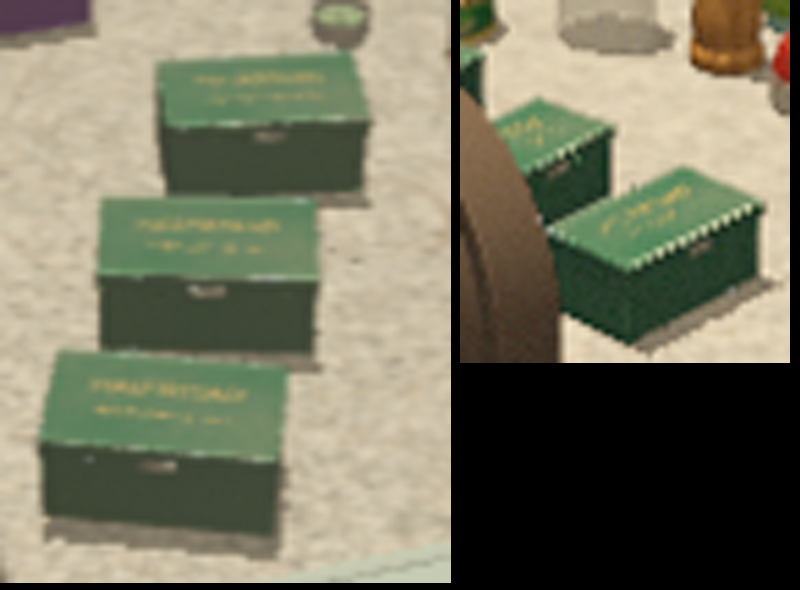

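The crop confirms three dark-lidded green tins; the purple box shows only at the top left. Top corners are clear in both views for the near tin (side crop (60,350), (287,368), (278,460), (40,440)) and partly for the middle one.

```bash
cat > h.py <<'E'
import cv2,numpy as np
def ray(c,px):
    K=np.array([[c['fx'],0,c['cx']],[0,c['fy'],c['cy']],[0,0,1.]])
    p=cv2.undistortPoints(np.array([[px]],float),K,np.array(c['distortion']))[0,0]
    r=c['T'][:3,:3]@[p[0],p[1],1]; return c['T'][:3,3],r/np.linalg.norm(r)
def atz(c,px,z):
    o,r=ray(c,px); return o+r*(z-o[2])/r[2]
def tri(obs):
    A=0;b=0
    for c,px in obs:
        o,r=ray(c,px);M=np.eye(3)-np.outer(r,r);A=A+M;b=b+M@o
    return np.linalg.solve(A,b)
E
python3 - <<'E'
import pickle;from h import *
np.set_printoptions(precision=4,suppress=True)
d=pickle.load(open('d0.pkl','rb'));S,C=d['side'],d['scene']
s=lambda x,y:((x+.5)/5.5-.5+240,(y+.5)/5.5-.5+122)
c=lambda x,y:((x-460+.5)/5.5-.5+224,(y+.5)/5.5-.5+148)
f=lambda x,y:((x+.5)/1.5625-.5,(y+.5)/1.5625-.5)
A=[(60,350),(287,368),(278,460),(40,440)];B=[(103,198),(317,200),(316,278),(98,274)];D=[(158,62),(352,53),(370,120),(162,125)]
for a,b in zip(A,[(553,230),(685,167),(763,207),(630,268)]):print('A',tri([(S,s(*a)),(C,c(*b))]))
for a,b in zip(B[1:3],[(540,98),(613,130)]):print('B',tri([(S,s(*a)),(C,c(*b))]))
for n,t,bo in(('A',A,[(275,534),(45,516)]),('B',B,[(313,355),(102,350)]),('C',D,[(365,188),(170,193)])):
    P=np.array([atz(S,s(*p),.054) for p in t]);m=P.mean(0)
    l=(P[1]+P[2]-P[0]-P[3])/2;w=(P[0]+P[1]-P[2]-P[3])/2
    print(n,m,'len',np.linalg.norm(l),np.degrees(np.arctan2(l[1],l[0])),'wid',np.linalg.norm(w),np.degrees(np.arctan2(-w[0],w[1])))
    print('   bottom near',[atz(S,s(*p),0)[:2] for p in bo],'top near',P[2][:2],P[3][:2])
print('mug rim',tri([(S,f(450,418)),(C,f(533,304))]), 'side edges z.101',atz(S,f(421,418),.101),atz(S,f(479,418),.101))
for n,p in(('pepper',(575,268)),('timer',(573,300)),('bottle',(625,280)),('jug',(572,245)),('mugbase',(450,472)),('edge',(395,440)),('sinkrimcorner',(450,358)),('purple',(372,200))):print(n,atz(S,f(*p),0))
print('mug base scene',atz(C,f(532,357),0))
E
```

```text
A [0.4202 0.2327 0.0549]
A [0.532  0.218  0.0548]
A [0.5237 0.1554 0.0508]
A [0.4111 0.1694 0.0542]
B [0.5572 0.3529 0.0552]
B [0.5519 0.2891 0.0527]
A [0.4717 0.1951 0.054 ] len 0.11320554299234291 -7.686774483550973 wid 0.06586727080352929 -7.744042225512247
   bottom near [array([0.5248, 0.1589]), array([0.4122, 0.1729])] top near [0.5235 0.1549] [0.4111 0.1701]
B [0.4978 0.3251 0.054 ] len 0.11373063610404817 -1.9871724374559419 wid 0.0655112934011063 -3.8101210910593624
   bottom near [array([0.5534, 0.2915]), array([0.4412, 0.297 ])] top near [0.5518 0.2901] [0.4394 0.2948]
C [0.5333 0.4606 0.054 ] len 0.11540137546018847 2.905365511310937 wid 0.06509735340810122 2.087885083225122
   bottom near [array([0.5947, 0.4381]), array([0.4815, 0.4346])] top near [0.593  0.4298] [0.476  0.4263]
mug rim [ 0.5018 -0.0778  0.0989] side edges z.101 [ 0.4624 -0.0822  0.101 ] [ 0.5405 -0.0835  0.101 ]
pepper [0.7776 0.3575 0.    ]
timer [0.7548 0.2639 0.    ]
bottle [0.8679 0.3201 0.    ]
jug [0.7867 0.4319 0.    ]
mugbase [ 0.5047 -0.1015  0.    ]
edge [ 0.4258 -0.0445  0.    ]
sinkrimcorner [0.5178 0.1214 0.    ]
purple [0.3731 0.6019 0.    ]
mug base scene [ 0.483  -0.0941  0.    ]
```

Measurements agree: tops at 0.051–0.055 m against 54 mm stated, length about 0.114 and width about 0.066. The mug's rim is at 0.099 m with its axis at (0.502, -0.08). I'll start with the far tin, C.

```bash
cat > r.py <<'E'
from cell import bot
from h import *
from scipy.spatial.transform import Rotation as Ro
T={'A':(.4717,.1951,-7.7),'B':(.4978,.3251,-2.7),'C':(.5333,.4606,2.5)}
def pose(g,yaw,tilt=0):           # grasp point, yaw deg, tilt deg about closing axis
    a=np.radians(yaw);y=np.array([-np.sin(a),np.cos(a),0]);z=np.array([0,0,-1.])
    R=Ro.from_rotvec(np.radians(tilt)*y)*Ro.from_matrix(np.c_[np.cross(y,z),y,z])
    return np.array(g)+.019*R.as_matrix()[:,2],R.as_rotvec(),y
def go(g,yaw,tilt=0):
    p,o,_=pose(g,yaw,tilt);bot.move_ptp(p,o)
def mom(y,n=15):
    bot.sleep(.25);M=[];F=[]
    for _ in range(n):M.append(bot.current_wrist_torque()@y);F.append(bot.current_force());bot.sleep(.01)
    return np.mean(M).round(4),(np.std(M)).round(4),np.mean(F,0).round(2)
def pick(n):
    x,yy,w=T[n]
    go((x,yy,.15),w);p,_,_=pose((x,yy,.027),w)
    print('contact',bot.servo_line(p,speed=.12,contact_N=10),bot.current_eef_pos())
    bot.command_gripper(.05,grip_force=50);print('w',bot.current_width(),bot.current_finger_force())
    bot.servo_line(p+[0,0,.11],speed=.12)
def shake(n):
    x,yy,w=T[n];y=pose((0,0,0),w)[2];g=(x,yy,.137)
    for t in(0,30,0,-30,0):
        if t or 1: go(g,w,t)
        print(n,t,*mom(y),round(bot.current_time(),2))
def put(n):
    x,yy,w=T[n];p,_,_=pose((x,yy,.0285),w)
    bot.servo_line(p,speed=.1,contact_N=6);bot.command_gripper(.088)
    bot.servo_line(p+[0,0,.12],speed=.2)
E
python3 - <<'E'
from r import *
pick('C');shake('C');print(bot.current_width())
c=bot.capture('side');cv2.imwrite('pics/c1.png',c['img'][:,:,::-1])
E
```

```text
contact False [0.53386171 0.46107044 0.00900254]
w 0.06879211472550817 49.81912583112717
C 0 0.0039 0.0336 [ 0.09  0.01 -2.82] 4.68
C 30 -0.7559 0.025 [-0.19 -0.11 -2.81] 5.67
C 0 -0.0143 0.0323 [ 0.11  0.19 -2.8 ] 6.67
C -30 0.7733 0.0226 [ 0.14 -0.08 -2.97] 7.69
C 0 -0.0031 0.0201 [ 0.13  0.09 -2.8 ] 8.79
0.06865523550440233
```

View pics/c1.png

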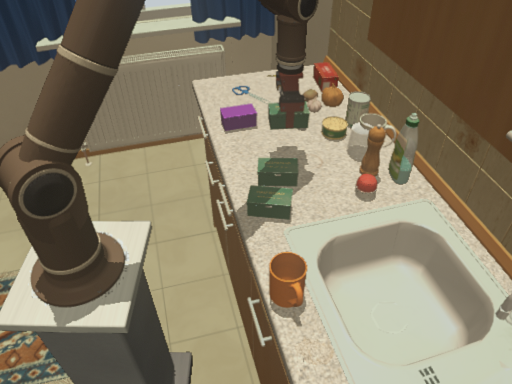

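The picture shows tin C held level at about (289,115), with everything else in place. There's no clear shift in moment, so I'll add ±14° readings as a reference, then put it down and test B.

```bash
cat >> r.py <<'E'
def ref(n):
    x,yy,w=T[n];y=pose((0,0,0),w)[2];r=[]
    for t in(14,-14):
        go((x,yy,.137),w,t);m=mom(y,25);r.append(m[0])
    print('ref14',r,(r[1]-r[0])*np.sin(np.radians(30))/np.sin(np.radians(14)));go((x,yy,.137),w)
E
python3 - <<'E'
from r import *
ref('C');put('C');pick('B');ref('B');shake('B');print(bot.current_width(),bot.current_time())
E
```

```text
ref14 [np.float64(-0.3621), np.float64(0.3773)] 1.5281791632940054
contact False [0.49831149 0.32549737 0.0087267 ]
w 0.06866842509762487 50.00074356794357
ref14 [np.float64(-0.4206), np.float64(0.415)] 1.727003663576509
B 0 -0.008 0.0269 [-0.06  0.01 -3.61] 19.49
B 30 -0.8639 0.03 [-0.2  -0.2  -3.83] 20.45
B 0 -0.0096 0.0318 [-0.11  0.07 -3.86] 21.41
B -30 0.8675 0.0376 [ 0.09  0.13 -3.6 ] 22.58
B 0 -0.0028 0.0338 [-0.02 -0.09 -3.79] 23.76
0.06865606945575761 23.7583
```

Both C and B scale exactly with sin(tilt) (1.529 vs 1.528, and 1.731 vs 1.727), so both are quiet. Next I'll test A.

```bash
python3 - <<'E'
from r import *
put('B');pick('A');ref('A');shake('A');print(bot.current_width(),bot.current_time())
E
```

```text
contact False [0.47215885 0.19541204 0.00854245]
w 0.06842101738578774 49.99145194888115
ref14 [np.float64(-0.4073), np.float64(0.3978)] 1.6639667897863182
A 0 -0.0437 0.0356 [ 0.2  -0.07 -4.37] 32.26
A 30 -0.8819 0.0226 [-0.09 -0.02 -4.39] 33.22
A 0 0.0515 0.0299 [-0.15  0.21 -4.64] 34.18
A -30 0.9118 0.03 [ 0.12 -0.05 -4.61] 35.58
A 0 -0.0643 0.0379 [-0.01  0.08 -4.72] 36.98
0.068595342403066 36.9833
```

A rattles. Its level moment flips to +0.05 / -0.06 depending on the last tilt, and its 30° moment is 0.11 off the weight trend, which matches a 160 g ball at ±40 mm. Now I'll carry it over the mug.

```bash
python3 - <<'E'
from r import *
w=T['A'][2]
p,_,_=pose((T['A'][0],T['A'][1],.225),w);bot.servo_line(p,speed=.12)
p,_,_=pose((.502,-.095,.225),w);bot.servo_line(p,speed=.12)
bot.sleep(.5);print(bot.current_eef_pos(),bot.current_width(),bot.current_finger_force(),bot.current_force(),bot.current_time())
a,b=[bot.capture(n)['img'][:,:,::-1] for n in("side","scene")]
cv2.imwrite('pics/end.png',cv2.resize(np.hstack([a[60:,120:440],b[60:,150:450]]),None,fx=1.29,fy=1.29,interpolation=cv2.INTER_CUBIC))
E
```

```text
[ 0.50199566 -0.09498904  0.20598503] 0.06846827649815784 49.98822167515755 [ 0.6546238   0.36259259 -4.76861104] 40.95
```

View pics/end.png

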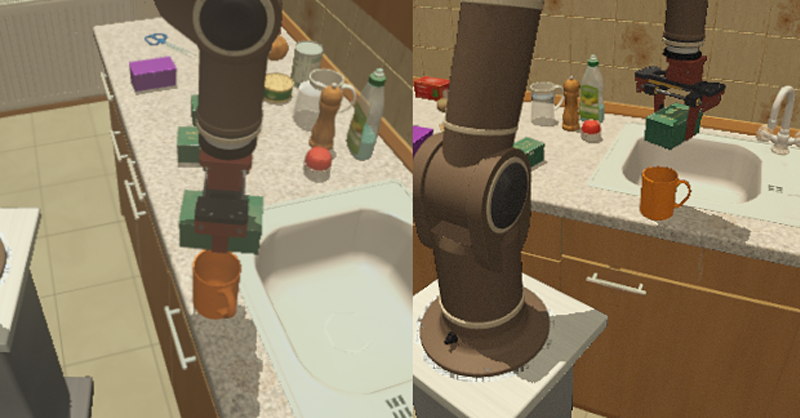

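The tin is held level at (222,220), above the upright mug at (217,285). The quiet tins lie flat where they stood, at about (188,145) and (195,105), and the bystanders are untouched.

```bash
python3 -c "
from cell import bot
bot.sleep(.3);print(bot.close_job())"
```

```text
the job is handed in; nothing more can be done
None
```

I found the rattling tin (the one nearest the sink) and handed the job in with it held level about 20 cm above the worktop over the orange mug; the two quiet tins are back flat where they stood, but no pass/fail result was returned.

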